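# Take the stick-cut insert from the slicer caddy by its frosted end and show its label

### The job

Slide the clear guard of the white slicer-insert caddy fully open along its track, and lift the green insert out by its frosted end, the end with the small notched corner, keeping the fingers off its blade. Hold it up about 25 cm above the worktop, tipped about 45 degrees or flatter so that its label faces up and I can read which cut it is, and finish while still holding it there; leave the guard open, as it goes straight back, and leave the orange insert and the other things where they are.

Things in the scene. Friction and masses are not known exactly. Their poses are not given: they have to be found in the camera images.
- caddy: White box, fixed on a 5 mm mat, 150 x 126 x 64 mm, turned any way. Origin under the middle of its open bay; x along its length, y across, z up. Bay x -51 to 51 mm, 118 wide, floor at z 5; end wall at x -55, 56 high; closed box from x 51 to 95. Long walls end at z 64. Two inserts stand on edge in it, lengthwise, at y +23 and -23 (which is where varies), in grey combs up to z 27 with 11 mm slots.
- guard (a joint): Clear guard plate over the bay, sliding along the caddy's +x: 0 shut, 0.104 m fully open against its stop (parked over the closed end and overhanging it). It starts 0 to 25 mm open, stays where it is left and takes about 1.5 N to slide. Its top is 60 mm above the caddy's foot.
- guard_handle (a point): Top middle of the guard's black handle, an upright bar 12 mm thick (along the caddy's x), 46 mm long (along its y), standing 23 mm above the guard plate; 83 mm above the caddy's foot; at caddy x -40 mm when shut. Axes as the caddy's.
- green_insert: Green-framed plate 96 x 8 x 48 mm, about 60 g, loose, on its long edge, top 53 mm over the caddy's foot. Origin at its centre: x to the frosted end, z to the notched edge (up at the start), y out of the label face. Frosted white end x 12 to 48 mm, 9 mm notch in its +x +z corner; label (white square, three green bars) on its +y face only. Facing the label, notch up, the frosted end is on the left.
- green_insert_end: The frosted end of the green insert, the part to pinch: 8 mm thick, 36 mm long, its middle at x +30 mm of the insert. It lies at the caddy's -x end, away from where the guard parks. Origin and axes are those of green_insert. (When tipping it, keep the wrist left of y 0.03 m: wall cabinets hang at the right, from 0.46 m up.)
- green_insert_blade: The steel blade and its ramp in the frame of the green insert, x -41 to 5 mm of the insert; not to be touched by the fingers. Its origin and axes are those of green_insert.
- orange_insert: The other insert, same shape and axes, orange frame, label with two orange bars; it stands in the other slot, 46 mm away, frosted end to the caddy's +x. To be left in its slot.
- pepper_grinder: Small black pepper grinder, 35 mm across, 106 mm high, loose, at the back right by the black casserole; origin under its foot.
- honey_jar: Honey jar with a metal lid, 60 mm across, 90 mm high, loose, at the back right; origin under its foot.

How it is judged:
On the way, in this order (a step that is already met when the one before it is completed fails the run):
1. the guard is slid fully open (value of joint guard above 0.097 m), for 0.2 s.
2. the green insert is lifted clear of the caddy by its frosted end (height (world z) of green_insert above 0.13 m and contact force between the fingers and green_insert_end above 1 N and contact force between green_insert and caddy below 0.1 N), for 0.2 s.
At the end, for the whole second after the job is handed in: Green insert held still by its frosted end, its centre 17 to 36 cm above the worktop, touching only the fingers; the label faces up (its outward direction within 1.0 rad of straight up); guard still at least 90 mm open; orange insert within 12 mm of its start (height (world z) of green_insert between 0.17 and 0.36 m and angle between green_insert's own y axis and vertical below 1 rad and contact force between the fingers and green_insert_end above 1 N and contact force between green_insert and caddy below 0.1 N and linear speed of green_insert below 0.03 m/s and value of joint guard above 0.09 m and distance of orange_insert from where it was at the start of the episode below 0.012 m); the arm keeps its last pose, push and grip.
It fails at once if the fingers touch the green insert's blade (contact force between the fingers and green_insert_blade above 0.5 N).
It fails at once if the orange insert is pulled from its slot (distance of orange_insert from where it was at the start of the episode above 0.02 m).
It fails at once if the pepper grinder or honey jar is pushed away (distance of any of pepper_grinder, honey_jar from where it was at the start of the episode above 0.03 m).
It also fails if it takes over 43 s, if anything falls off the work surface, if the arm or the gripper's body presses on something with over 40 N, if the wrist force passes 120 N, or if a joint passes its speed limit or range.

### The arm

A 6-joint arm with a two-finger parallel gripper is mounted at the origin on a cart in front of the work surface, level with it; the furniture and walls round the work are solid. World frame = base frame: x ahead of the robot, y to its left, z up, the work surface at z = 0. Lengths are in m, angles in rad, forces in N, time in s.
With the tool pointing down it reaches from about 0.35 to 0.775 m from the base axis. Payload 7.3 kg.
Tool frame: the origin (TCP) lies at the centre of the arm's flange, where the gripper is bolted on; the fingertips stand 178 mm ahead of it and the grasp point (between the pads) lies 159 mm ahead of it; z points along the fingers, y is the line along which they close (so a half turn about z gives the same grasp; the last joint's range is limited). The gripper opens to 92 mm and grips with 3 to 60 N. Pads are 19 mm wide; open, the fingers measure 130 mm over their backs; the gripper's body (75 mm by 190 mm) begins 47 mm behind the grasp point.
Start: joints at [0.995, 0.342, 1.524, -0, 1.275, -0.146], TCP at [0.219, 0.477, 0.405] pointing down, gripper open.
Joint ranges: [-2.53, 2.53], [-0.77, 2.02], [0.04, 2.7], [-1, 4.14], [0.28, 2.66], [-3.11, 3.11]. Speed limits (rad/s): [2.57, 2.57, 3.14, 3.14, 3.14, 3.14].

### API

Orientations are given as [roll, pitch, yaw] about the fixed x, y, z axes, in that order (R = Rz(yaw) Ry(pitch) Rx(roll)).
In Python, from cell import robot gives the robot as it stands.
- The arm moves only by the tool creep_tool, called after "Call:" by a JSON object that holds its "op" and its "data", one argument or row to a line. Schema: {"type":"object","properties":{"steps":{"type":"array","items":{"type":"array","items":{"type":"number"},"minItems":6,"maxItems":6},"minItems":1,"maxItems":8},"aperture":{"type":"number"},"clamp_n":{"type":"number"},"only":{"type":"string"},"quiet":{"type":"boolean"},"lines":{"type":"string"}},"required":["steps"],"additionalProperties":false}. steps is a list of rows, 1 to 8 of them, each of 6 numbers: dx, dy, dz in mm, then a rotation vector rx, ry, rz in rad; each row shifts and turns the commanded pose from where the row before left it, along the tool's axes as they then stand; what a row does not reach is not made up. A row lasts 1/12 s, in which the tool goes at most 0.0417 m and 0.125 rad, less where a joint would pass 70% of its speed; a pose out of reach is approached as far as the arm can. aperture is the finger opening in m, set as the call begins (left out keeps the last). The fingers move at their own pace and stop on an object; clamp_n is the grip in N (left out, the last holds). Time passes only in rows, so rows that do not move let the fingers close. The tool returns the time, the measured TCP pose, the force, the opening and the grip force at its end. only (a regular expression) keeps the lines of the reply that match it, lines (a string "A,B") keeps lines A to B, and quiet returns only ok. Input that does not fit is refused with a message, and nothing moves.
- robot.observe(): the state, without advancing time (a new reading comes with each control period).
- robot.read_camera(name): name is "scene" or "top" or "wrist"; returns a dict with "image" (480x640x3 uint8, red, green, blue), "fx", "fy", "cx", "cy" (pixels), "pose" (4x4, takes a point from camera to world coordinates). Camera axes: x right, y down, z forward; pixel columns grow to the right and rows downward; lengths in m; the calibration is good to about 2 mm. A picture is of the moment at which its call begins. There is no depth.
- robot.hand_in(): hands the job in; it is judged then, once.
The state is a dict: "time": time; "qpos": joint angles; "qvel": joint speeds; "joint_efforts": joint torques, N m; "tool_pos": TCP position; "tool_rot": TCP orientation; "contact_force": force on the tool from outside, world axes, zero at the start; "torque": the same for the moment, N m; "opening": finger opening in m; "grip_force": force on a finger pad.
Only numpy, scipy, OpenCV 4.12 (cv2) and the standard library are available. Lean on these libraries where they do the work, as an engineer would, in place of code of your own. Each camera call takes 0.05 s, during which the arm holds its last target. There are 200 camera calls.

## Working session

There is one attempt and no reset: what is moved stays moved. The work goes in short steps, Python scripts to look and compute and a tool call to move; the robot and the scene stay as the last step left them, time stands still between calls to the robot, and variables do not carry over. Pictures are saved under pics/ and viewed, at most 10 in all, crops included, and the job is handed in when it is done.

```bash
mkdir -p pics
```

Run:
```python
from cell import robot
import cv2,numpy as np
for n in ("top","scene"):
    c=robot.read_camera(n); cv2.imwrite(f"pics/{n}0.png",c["image"][:,:,::-1])
    print(n,c["fx"],c["fy"],c["cx"],c["cy"],np.round(c["pose"],4).tolist())
s=robot.observe();print(s)
```

```text
top 448.7717570053837 448.7717570053837 321.16803757061825 240.59062159067062 [[0.0198, -0.983, 0.1824, 0.487], [-0.9996, -0.0234, -0.0178, 0.2028], [0.0218, -0.182, -0.9831, 0.9133], [0.0, 0.0, 0.0, 1.0]]
scene 472.82837970251154 472.82837970251154 315.5905490790814 242.42547610593883 [[-0.8881, -0.2963, 0.3515, 0.3549], [-0.4596, 0.5885, -0.6652, 0.7584], [-0.0097, -0.7523, -0.6588, 0.6443], [0.0, 0.0, 0.0, 1.0]]
{'time': 0.1, 'qpos': array([ 9.95008119e-01,  3.42613464e-01,  1.52490774e+00, -4.60201253e-06,
        1.27541401e+00, -1.45991378e-01]), 'qvel': array([-2.82583742e-04, -4.52962243e-04, -3.99117204e-03, -1.84424465e-04,
       -2.95538822e-05,  1.28879769e-03]), 'joint_efforts': array([ 1.84435332e-03, -4.32005274e+01, -2.44695318e+01,  7.19766947e-02,
        5.24856162e-02, -8.39102790e-05]), 'tool_pos': array([0.21866752, 0.47715623, 0.40413965]), 'tool_rot': array([-3.14026373e+00, -1.90952894e-04,  2.71179704e+00]), 'contact_force': array([-0.67982872,  0.64837413,  0.24302395]), 'torque': array([ 0.0243059 , -0.00387484, -0.00255641]), 'grip_force': 0.0, 'opening': 0.09223313746042774}
```

View pics/top0.png

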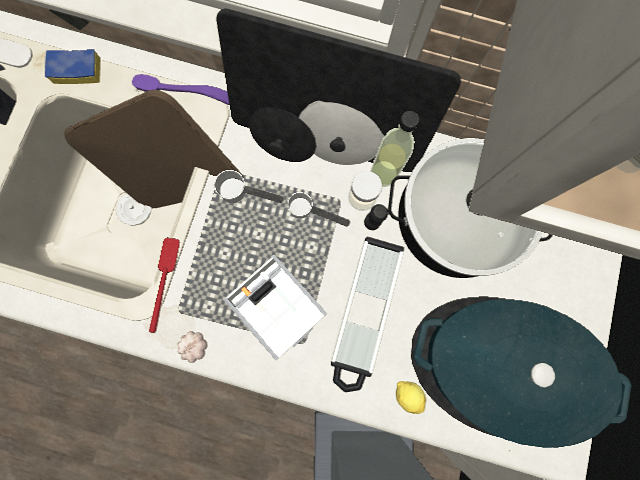

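View pics/scene0.png

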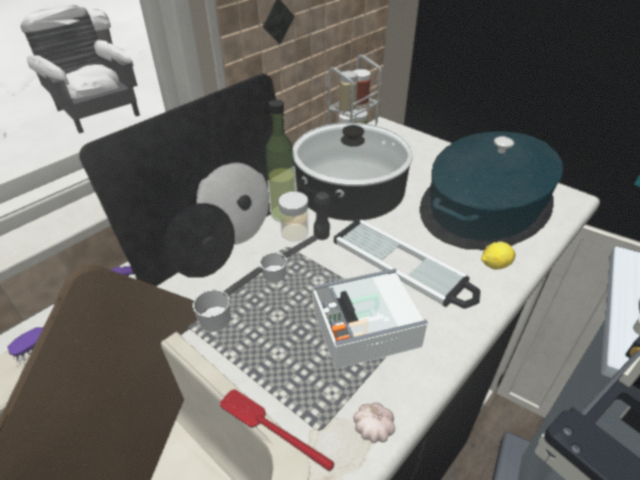

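The top view shows the caddy with corners near (275,257), (326,313), (277,358) and (228,302), and the black handle near (262,290). The scene view shows it near (370,315). I'll enlarge both.

Run:
```python
import cv2
t=cv2.imread("pics/top0.png")[250:365,220:335]; s=cv2.imread("pics/scene0.png")[260:375,305:435]
cv2.imwrite("pics/c1.png",cv2.resize(t,None,fx=5.2,fy=5.2,interpolation=cv2.INTER_CUBIC))
cv2.imwrite("pics/c2.png",cv2.resize(s,None,fx=5.2,fy=5.2,interpolation=cv2.INTER_CUBIC))
```

```text
(no output)
```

View pics/c1.png

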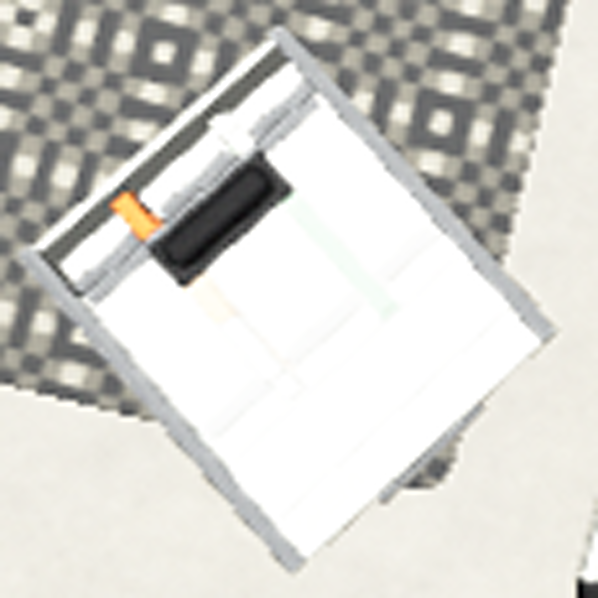

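View pics/c2.png

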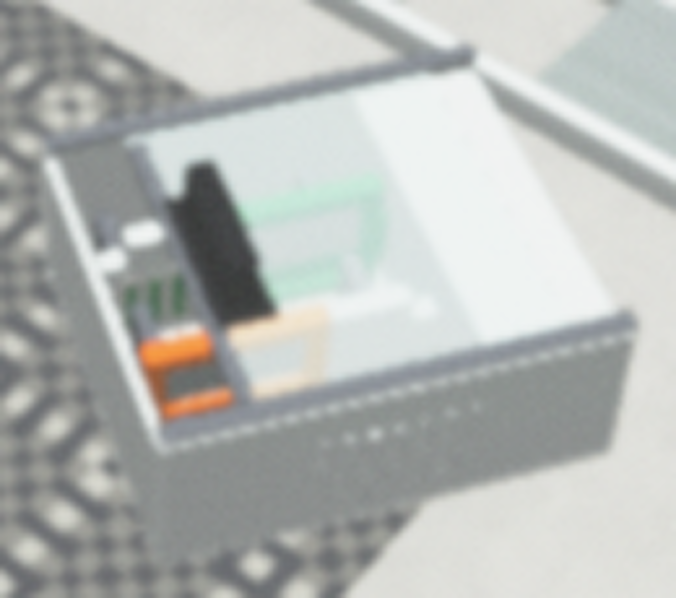

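c1 (top, ×5.2) shows the outer corners of the long walls at about (22,252), (290,572), (555,332) and (280,28). The handle top runs from about (172,248) to (265,180). Orange is in the left slot and green in the right one, with its frosted end by the upper-left end wall. In c2 the green label bars face the orange insert. Next I'll fit the caddy pose.

Create h.py:
```python
import numpy as np
from scipy.spatial.transform import Rotation as R
def ray(c,u,v,z):
    P=np.array(c["pose"]); d=P[:3,:3]@[(u-c["cx"])/c["fx"],(v-c["cy"])/c["fy"],1]; o=P[:3,3]
    return o+d*(z-o[2])/d[2]
def proj(c,p):
    P=np.array(c["pose"]); q=P[:3,:3].T@(np.array(p)-P[:3,3]); return c["fx"]*q[0]/q[2]+c["cx"],c["fy"]*q[1]/q[2]+c["cy"]
```

Run:
```python
from h import *; from cell import robot
c=robot.read_camera("top"); s=robot.read_camera("scene")
f=lambda p,u0,v0:(u0+(p[0]+.5)/5.2-.5,v0+(p[1]+.5)/5.2-.5)
W=np.array([ray(c,*f(p,220,250),.069)[:2] for p in [(22,252),(290,572),(555,332),(280,28)]])
print(np.round(W,4), [np.linalg.norm(W[i]-W[(i+1)%4]).round(4) for i in range(4)])
L=np.array([[-.055,-.063],[.095,-.063],[.095,.063],[-.055,.063]])
a=L-L.mean(0);b=W-W.mean(0)
th=np.arctan2((a[:,0]*b[:,1]-a[:,1]*b[:,0]).sum(),(a*b).sum())
Rm=np.array([[np.cos(th),-np.sin(th)],[np.sin(th),np.cos(th)]]); t=W.mean(0)-Rm@L.mean(0)
print("th",th,"t",t)
S=np.array([ray(s,*f(p,305,260),.069)[:2] for p in [(160,445),(635,318),(470,50),(45,150)]])
print("scene, local:",np.round((S-t)@Rm,4)); print("top local",np.round((W-t)@Rm,4))
for p in [(172,248),(265,180)]: print("handle",np.round((ray(c,*f(p,220,250),.088)[:2]-t)@Rm,4))
```

```text
[[0.5306 0.3665]
 [0.4214 0.2665]
 [0.5062 0.1752]
 [0.6138 0.2776]] [np.float64(0.1481), np.float64(0.1246), np.float64(0.1484), np.float64(0.1217)]
th -2.391007128860943 t [0.53264248 0.28510288]
scene, local: [[-0.0551 -0.0635]
 [ 0.0945 -0.0587]
 [ 0.0919  0.0606]
 [-0.0561  0.0561]]
top local [[-0.0541 -0.0609]
 [ 0.094  -0.0623]
 [ 0.0943  0.0624]
 [-0.0542  0.0608]]
handle [-0.017 -0.019]
handle [-0.0134  0.0208]
```

Units first: shifts go in mm. So 0.01 m is 10, -0.039 m is -39.

Call:
{"op": "creep_tool", "data": {
  "steps": [
    [-39,1,0,0,0,0],
    [-39,1,0,0,0,0],
    [-39,1,0,0,0,0],
    [-39,1,10,0,0,0],
    [-39,1,10,0,0,0],
    [-39,1,10,0,0,0],
    [-39,1,10,0,0,0],
    [-39,0,10,0,0,0]
  ],
  "aperture": 0.0,
  "clamp_n": 20
}}

```text
time: 0.87
tool_pos: [0.5069, 0.3526, 0.354]
tool_rot: [-3.142, -0.0, 2.712]
contact_force: [0.2, 1.1, 1.0]
opening: 0.0428
grip_force: 0.0
```

Call:
{"op": "creep_tool", "data": {
  "steps": [
    [-37,0,10,0,0,0],
    [-37,0,10,0,0,0],
    [0,0,10,0,0,-0.118],
    [0,0,10,0,0,-0.118],
    [0,0,10,0,0,-0.118],
    [0,0,0,0,0,-0.118],
    [0,0,0,0,0,-0.118],
    [0,0,0,0,0,-0.118]
  ]
}}

```text
time: 1.53
tool_pos: [0.5726, 0.3227, 0.304]
tool_rot: [-3.141, -0.001, -2.858]
contact_force: [0.4, -0.4, -0.8]
opening: -0.0
grip_force: 0.0
```

Call:
{"op": "creep_tool", "data": {
  "steps": [
    [0,0,0,0,0,-0.118],
    [0,0,0,0,0,-0.118],
    [0,0,0,0,0,-0.118],
    [0,0,0,0,0,-0.118],
    [0,0,0,0,0,0],
    [0,0,0,0,0,0]
  ]
}}

```text
time: 2.03
tool_pos: [0.5725, 0.3228, 0.3045]
tool_rot: [3.141, -0.0, -2.395]
contact_force: [-0.4, -0.3, -0.6]
opening: 0.0005
grip_force: 0.0
```

Run:
```python
from h import *; from cell import robot
import cv2
c=robot.read_camera("wrist"); cv2.imwrite("pics/w1.png",c["image"][:,:,::-1])
s=robot.observe(); print(s["tool_pos"],s["tool_rot"],s["qpos"])
t=np.array([.5326,.2851]);th=-2.391
Rm=np.array([[np.cos(th),-np.sin(th)],[np.sin(th),np.cos(th)]])
print("local",(s["tool_pos"][:2]-t)@Rm)
for n,p in dict(c1=(-.055,-.063,.069),c2=(.095,-.063,.069),c3=(.095,.063,.069),c4=(-.055,.063,.069),h=(-.015,0,.088),tip=(-.055,0,.0)).items():
    q=Rm@p[:2]+t; print(n,np.round(proj(c,[*q,p[2]])))
```

```text
[0.57253102 0.32278805 0.30451116] [ 3.14136498e+00 -3.22080776e-04 -2.39519684e+00] [ 3.96843230e-01  6.67316199e-01  1.25958330e+00  1.10515439e-04
  1.21507373e+00 -1.92038738e+00]
local [-0.05490692 -0.00032486]
c1 [412. 256.]
c2 [433. -27.]
c3 [183. -26.]
c4 [206. 256.]
h [309. 196.]
tip [309. 229.]
```

View pics/w1.png

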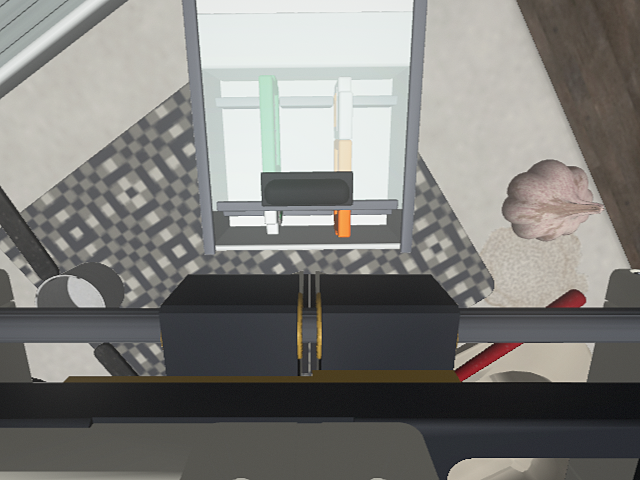

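Wrist view: the caddy corners at about (411,250) and (206,253) agree with the prediction. The handle is at (307,190), green is on the left at about (270,150) with its end at (272,222), and orange is on the right. I'll descend and push.

In the tool's units: 0.02 m is 20, 0.0135 m is 13.5.

Call:
{"op": "creep_tool", "data": {
  "steps": [
    [0,0,20,0,0,0],
    [0,0,20,0,0,0],
    [0,0,13.5,0,0,0],
    [0,0,0,0,0,0],
    [10,0,0,0,0,0],
    [10,0,0,0,0,0],
    [10,0,0,0,0,0],
    [10,0,0,0,0,0]
  ]
}}

```text
time: 2.75
tool_pos: [0.5435, 0.2956, 0.2523]
tool_rot: [-3.141, 0.003, -2.394]
contact_force: [1.6, 1.7, -0.8]
opening: 0.0008
grip_force: 1.0
```

Call:
{"op": "creep_tool", "data": {
  "steps": [
    [10,0,0,0,0,0],
    [10,0,0,0,0,0],
    [10,0,0,0,0,0],
    [10,0,0,0,0,0],
    [6,0,0,0,0,0],
    [6,0,0,0,0,0],
    [0,0,0,0,0,0]
  ]
}}

```text
time: 3.33
tool_pos: [0.505, 0.2597, 0.252]
tool_rot: [-3.141, 0.001, -2.393]
contact_force: [-0.5, 0.5, -0.4]
opening: 0.0006
grip_force: 0.0
```

Call:
{"op": "creep_tool", "data": {
  "steps": [
    [4,0,0,0,0,0],
    [4,0,0,0,0,0],
    [3,0,0,0,0,0],
    [0,0,0,0,0,0]
  ]
}}

```text
time: 3.67
tool_pos: [0.4974, 0.2527, 0.2515]
tool_rot: [-3.141, 0.002, -2.392]
contact_force: [3.0, 2.8, 1.1]
opening: 0.0006
grip_force: 1.8
```

In the tool's units: 0.003 m is 3.

Call:
{"op": "creep_tool", "data": {
  "steps": [
    [3,0,0,0,0,0],
    [3,0,0,0,0,0],
    [0,0,0,0,0,0],
    [0,0,0,0,0,0]
  ]
}}

```text
time: 4.0
tool_pos: [0.4955, 0.2511, 0.2519]
tool_rot: [-3.14, 0.014, -2.392]
contact_force: [15.5, 17.8, -11.2]
opening: 0.0004
grip_force: 11.6
```

Call:
{"op": "creep_tool", "data": {
  "steps": [
    [3,0,0,0,0,0],
    [0,0,0,0,0,0],
    [0,0,0,0,0,0]
  ]
}}

```text
time: 4.25
tool_pos: [0.4946, 0.2503, 0.252]
tool_rot: [-3.139, 0.02, -2.393]
contact_force: [21.6, 27.1, -17.3]
opening: 0.0004
grip_force: 16.6
```

Call:
{"op": "creep_tool", "data": {
  "steps": [
    [-6,0,0,0,0,0],
    [-8,0,-10,0,0,0],
    [-10,0,-30,0,0,0],
    [-20,-5,-30,0,0,0],
    [-30,-10,-30,0,0,0],
    [-26,-8,0,0,0,0],
    [0,0,0,0,0,0],
    [0,0,0,0,0,0]
  ],
  "aperture": 0.022,
  "clamp_n": 25
}}

```text
time: 4.92
tool_pos: [0.5784, 0.2973, 0.3488]
tool_rot: [3.141, -0.002, -2.391]
contact_force: [-0.3, -0.0, -0.7]
opening: 0.0222
grip_force: 0.0
```

Run:
```python
from h import *; from cell import robot
import cv2
c=robot.read_camera("wrist"); cv2.imwrite("pics/w2.png",c["image"][:,:,::-1])
s=robot.observe(); print(s["tool_pos"],s["tool_rot"],s["opening"])
t=np.array([.5326,.2851]);th=-2.391
Rm=np.array([[np.cos(th),-np.sin(th)],[np.sin(th),np.cos(th)]])
print("local",(s["tool_pos"][:2]-t)@Rm)
for n,p in dict(c1=(-.055,-.063,.069),c2=(.095,-.063,.069),c3=(.095,.063,.069),c4=(-.055,.063,.069),h=(.064,0,.088),g0=(-.048,.023,.058),g1=(.048,.023,.058),gf=(-.012,.023,.058),o0=(-.048,-.023,.058),o1=(.048,-.023,.058)).items():
    q=Rm@p[:2]+t; print(n,np.round(proj(c,[*q,p[2]])))
```

```text
[0.57762258 0.29697895 0.34840114] [ 3.14021893 -0.00362161 -2.39134339] 0.021968053132646
local [-0.04102663  0.02202176]
c1 [425. 255.]
c2 [445.  28.]
c3 [245.  28.]
c4 [254. 255.]
h [346.  76.]
g0 [308. 242.]
g1 [308. 108.]
gf [308. 194.]
o0 [369. 242.]
o1 [375. 108.]
```

View pics/w2.png

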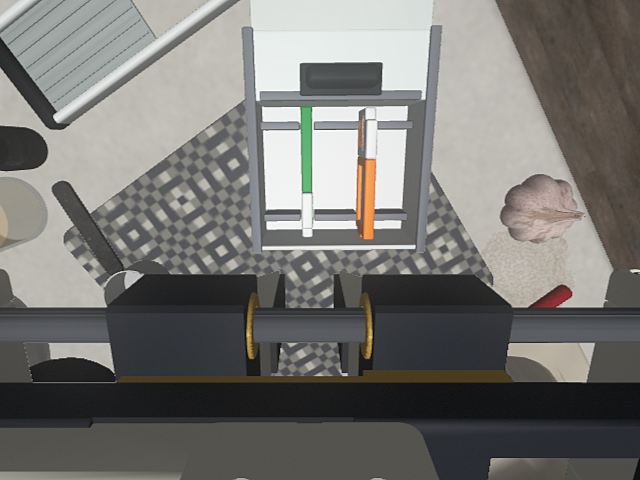

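Guard is parked open, with its handle at (341,77). The green top edge is at column 306–307, with the frosted part in rows 193–236. This matches the prediction within 1–2 mm, so I'll descend over the frosted end.

In the tool's units: 0.03 m is 30, 0.02 m is 20.

Call:
{"op": "creep_tool", "data": {
  "steps": [
    [6,-1,20,0,0,0],
    [6,-0.5,30,0,0,0],
    [0,0,30,0,0,0],
    [0,0,20,0,0,0],
    [0,0,0,0,0,0]
  ]
}}

```text
time: 5.38
tool_pos: [0.5677, 0.2868, 0.2445]
tool_rot: [3.137, -0.011, -2.392]
contact_force: [-1.3, -0.2, -0.2]
opening: 0.0221
grip_force: 0.0
```

Call:
{"op": "creep_tool", "data": {
  "steps": [
    [0,0,12,0,0,0],
    [0,0,12,0,0,0],
    [0,0,10,0,0,0],
    [0,0,0,0,0,0]
  ]
}}

```text
time: 5.72
tool_pos: [0.5698, 0.2877, 0.214]
tool_rot: [3.14, -0.003, -2.391]
contact_force: [-0.0, 0.7, -0.4]
opening: 0.0217
grip_force: 0.0
```

Call:
{"op": "creep_tool", "data": {
  "steps": [
    [0,0,0,0,0,0],
    [0,0,0,0,0,0],
    [0,0,0,0,0,0],
    [0,0,0,0,0,0],
    [0,0,0,0,0,0],
    [0,0,0,0,0,0]
  ],
  "aperture": 0.0,
  "clamp_n": 30
}}

```text
time: 6.22
tool_pos: [0.5707, 0.2881, 0.2168]
tool_rot: [-3.141, 0.002, -2.391]
contact_force: [0.8, 0.5, 3.2]
opening: 0.0075
grip_force: 30.0
```

Call:
{"op": "creep_tool", "data": {
  "steps": [
    [0,0,-5,0,0,0],
    [0,0,-10,0,0,0],
    [0,0,-15,0,0,0],
    [0,0,-20,0,0,0],
    [0,0,-20,0,0,0],
    [0,0,-20,0,0,0],
    [0,0,-20,0,0,0],
    [0,0,0,0,0,0]
  ]
}}

```text
time: 6.88
tool_pos: [0.5711, 0.2882, 0.3313]
tool_rot: [-3.138, 0.008, -2.391]
contact_force: [1.1, 0.5, 0.3]
opening: 0.0078
grip_force: 30.0
```

Call:
{"op": "creep_tool", "data": {
  "steps": [
    [0,0,-20,0,0,0],
    [0,0,-20,0,0,0],
    [0,0,-15,0,0,0],
    [18,17,0,0,0,0],
    [18,17,0,0,0,0],
    [18,17,0,0,0,0],
    [18,17,0,0,0,0]
  ]
}}

```text
time: 7.47
tool_pos: [0.47, 0.2883, 0.3803]
tool_rot: [3.141, -0.001, -2.392]
contact_force: [-0.2, -0.6, 0.1]
opening: 0.0077
grip_force: 30.0
```

Call:
{"op": "creep_tool", "data": {
  "steps": [
    [0,0,0,0,0,0.06],
    [0,0,0,0,0,0.12],
    [0,0,0,0,0,0.12],
    [0,0,0,0,0,0.12],
    [0,0,0,0,0,0.12],
    [0,0,0,0,0,0.12],
    [0,0,0,0,0,0.12],
    [0,0,0,0,0,0.12]
  ]
}}

```text
time: 8.13
tool_pos: [0.4712, 0.2885, 0.3804]
tool_rot: [-3.141, -0.001, 2.986]
contact_force: [-0.1, 0.5, -1.3]
opening: 0.0077
grip_force: 30.0
```

Call:
{"op": "creep_tool", "data": {
  "steps": [
    [0,0,0,0,0,0.12],
    [0,0,0,0,0,0.12],
    [0,0,0,0,0,0.12],
    [0,0,0,0,0,0.12],
    [0,0,0,0,0,0.12],
    [0,0,0,0,0,0.12],
    [0,0,0,0,0,0.12],
    [0,0,0,0,0,0.06]
  ]
}}

```text
time: 8.8
tool_pos: [0.4712, 0.2885, 0.3804]
tool_rot: [-3.141, -0.0, 2.086]
contact_force: [0.5, 0.3, 0.2]
opening: 0.0079
grip_force: 30.0
```

Run:
```python
from h import *; from cell import robot
s=robot.observe(); print(s["qpos"]); print(R.from_euler("xyz",s["tool_rot"]).as_matrix().round(3))
```

```text
[ 4.10601369e-01  4.12334841e-01  1.48606911e+00 -2.64415482e-05
  1.24418228e+00 -1.04203501e-01]
[[-0.492  0.87  -0.001]
 [ 0.87   0.492 -0.   ]
 [ 0.    -0.001 -1.   ]]
```

Call:
{"op": "creep_tool", "data": {
  "steps": [
    [0,0,0,-0.06,0,0],
    [0,0,0,-0.11,0,0],
    [0,0,0,-0.12,0,0],
    [0,0,0,-0.12,0,0],
    [0,0,0,-0.12,0,0],
    [0,0,0,-0.12,0,0],
    [0,0,0,-0.12,0,0],
    [0,0,0,-0.11,0,0]
  ]
}}

```text
time: 9.47
tool_pos: [0.4778, 0.2837, 0.3943]
tool_rot: [2.311, -0.012, 2.105]
contact_force: [-1.0, 0.3, -1.8]
opening: 0.0078
grip_force: 30.0
```

Call:
{"op": "creep_tool", "data": {
  "steps": [
    [0,0,0,0,0,0],
    [0,0,0,0,0,0],
    [0,0,0,0,0,0],
    [0,0,0,0,0,0]
  ]
}}

```text
time: 9.8
tool_pos: [0.4805, 0.2841, 0.3981]
tool_rot: [2.305, -0.011, 2.104]
contact_force: [0.5, 0.4, -0.6]
opening: 0.0075
grip_force: 30.0
```

Run:
```python
from h import *; from cell import robot
import cv2
s=robot.observe(); M=R.from_euler("xyz",s["tool_rot"]).as_matrix(); print(s["qpos"],M.round(3)); print("label-up angle",np.arccos(M[2,1]),"grasp",s["tool_pos"]+M[:,2]*.159)
a=robot.read_camera("scene")["image"];b=robot.read_camera("top")["image"]
cv2.imwrite("pics/f.png",cv2.resize(np.hstack([a[50:450,100:540],b[80:480,100:500]]),(798,380))[:,:,::-1])
```

```text
[ 0.36305557  0.26838579  1.79018543  0.48833962  0.28685755 -0.5782804 ] [[-0.508  0.581  0.635]
 [ 0.861  0.334  0.383]
 [ 0.011  0.742 -0.67 ]]
label-up angle 0.7346420427331894 grasp [0.58149786 0.34510519 0.29154161]
```

View pics/f.png

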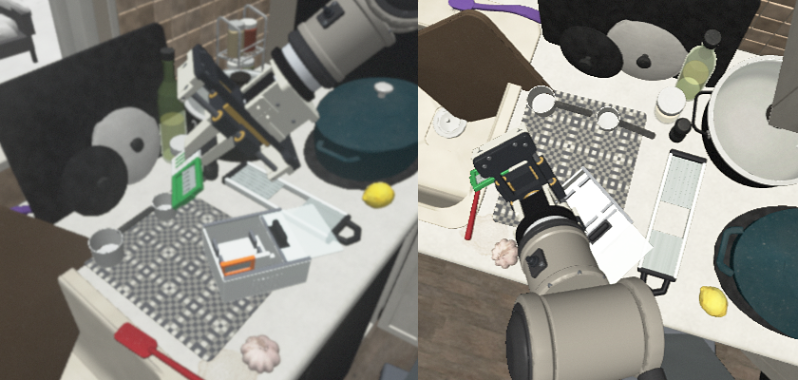

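The insert is held by its end with the label up (42°) and the guard still open. Joint 5 is close to its limit, so I'll extend forward a little to relax it.

In the tool's units: 0.008 m is 8, 0.007 m is 7.

Call:
{"op": "creep_tool", "data": {
  "steps": [
    [0,7,8,0,0,0],
    [0,7,8,0,0,0],
    [0,7,8,0,0,0],
    [0,6,6,0,0,0],
    [0,0,0,0,0,0],
    [0,0,0,0,0,0],
    [0,0,0,0,0,0],
    [0,0,0,0,0,0]
  ]
}}

```text
time: 10.57
tool_pos: [0.515, 0.3044, 0.3988]
tool_rot: [2.303, -0.011, 2.104]
contact_force: [-0.6, 0.0, -0.6]
opening: 0.0078
grip_force: 30.0
```

Run:
```python
from h import *; from cell import robot
import cv2
s=robot.observe(); M=R.from_euler("xyz",s["tool_rot"]).as_matrix(); print(s["qpos"],np.abs(s["qvel"]).max()); print("label-up angle",np.arccos(M[2,1]),"grasp",s["tool_pos"]+M[:,2]*.159)
```

```text
[ 0.37662789  0.33697354  1.68754831  0.4150144   0.3105195  -0.4944848 ] 0.004779589497767488
label-up angle 0.7325487589696418 grasp [0.61624675 0.36551297 0.29246181]
```

Call:
{"op": "creep_tool", "data": {
  "steps": [
    [0,0,0,0,0,0],
    [0,0,0,0,0,0]
  ]
}}

```text
time: 10.73
tool_pos: [0.5152, 0.3044, 0.399]
tool_rot: [2.303, -0.011, 2.104]
contact_force: [-0.6, 0.0, -0.1]
opening: 0.0075
grip_force: 30.0
```

```bash
python3 -c "
from cell import robot
print(robot.hand_in())"
```

```text
the job is handed in; nothing more can be done
None
```

I handed the job in at 10.7 s without seeing a verdict: the guard is fully open, and the green insert is held still by its frosted end about 28 cm up, label facing up and tipped about 42°, with the orange insert still in its slot.

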